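# Flip the length stop down and butt the block against it

### The arm

A 6-joint arm with a two-finger parallel gripper is mounted at the origin on a cart in front of the work surface, level with it; the furniture and walls round the work are solid. World frame = base frame: x ahead of the robot, y to its left, z up, the work surface at z = 0. Lengths are in mm, angles in rad, forces in N, time in s.
With the tool pointing down it reaches from about 275 to 1000 mm from the base axis. Payload 8.4 kg.
Tool frame: the origin (TCP) lies at the very end of the fingers, on their centre line; the grasp point (between the pads) lies 19 mm behind it; z points along the fingers, y is the direction in which the jaws open and shut (so a half turn about z gives the same grasp; the last joint's range is limited). The gripper opens to 85 mm and grips with 20 to 120 N. Pads are 22 mm wide; open, the fingers measure 114 mm over their backs; the gripper's body (76 mm by 85 mm) begins 54 mm behind the grasp point. The pads swing forward as they close: fully open they stand 13 mm farther back than shut.
Start: joints at [1.122, 0.353, 1.633, -0, 1.155, -0.002], TCP at [270.05, 563.65, 231.281] pointing down, gripper open.
Joint ranges: [-2.63, 2.63], [-0.92, 2.1], [0.06, 2.66], [-1.3, 4.44], [0, 2.69], [-3.02, 3.02]. Speed limits (rad/s): [2.22, 2.22, 2.79, 3.14, 3.14, 3.14].

### API

Orientations are given as [roll, pitch, yaw] about the fixed x, y, z axes, in that order (R = Rz(yaw) Ry(pitch) Rx(roll)).
In Python, from rig import readout, grab_frame, calibration, r gives the robot as it stands. The module is installed in compiled form; this text tells all that it offers.
- The arm moves only by the tool play_rows, never from a script. Its argument "rows" is a list of rows, each a list of 3 entries, a list of its own where there are three numbers: the closure in counts, from 0 (fully open) to 255 (shut), then the shift along the tool's x, y, z in cm, then the turn, a rotation vector about the tool's x, y, z in rad. In form: [[gripper, [dx, dy, dz], [rx, ry, rz]], ...]. A call has 1 to 12 rows; each row is the pose to reach, as a shift and turn from the pose commanded when the call began, along the tool's axes at that moment; what a row does not reach only later rows make up. A row lasts 1/12 s, in which the tool goes at most 41.7 mm and 7.16 degrees, less where a joint would pass 70% of its speed; a pose out of reach is approached as far as the arm can. A call with a gripper value outside its range is refused whole. The fingers move at their own pace and stop on an object; "squeeze" is the grip in N (left out, the last holds). Time passes only in rows, so rows that repeat a pose let the fingers close. It gives the time, the measured TCP pose, the force and the opening at its end, in the units of the state.
- readout.sense(): the state, without advancing time (a new reading comes with each control period).
- grab_frame(name): name is "scene" or "top" or "wrist"; returns (picture, depth): 384x512x3 uint8, red, green, blue; 384x512 float32, mm along the optical axis (not along the pixel's ray), 0 where there is no reading.
- calibration(name): a dict with "vfov" (degrees; the focal length in pixels is half the picture's height over the tangent of half this angle, whatever the lens; pixels are square), "cx", "cy" (the principal point, pixels), "cam_to_world" (4x4, takes a point from camera to world coordinates). Camera axes: x right, y down, z forward; pixel columns grow to the right and rows downward; lengths in mm; the calibration is good to about 2 mm. The wrist camera is an equidistant fisheye: a pixel r from the principal point sees the ray r / f radians off the axis. A picture is of the moment at which its call begins: read the wrist's pose just before it. calibration takes no time and is no camera call; for the wrist camera it gives the pose at the moment of the call.
- r.sign_off(): hands the job in, once; it reports no verdict.
The state is a dict: "clock": time; "qpos": joint angles; "qvel": joint speeds; "joint_efforts": joint torques, N m; "eef_pos": TCP position; "tcp_rot": TCP orientation; "contact_force": force on the tool from outside, world axes, zero at the start; "wrist_torque": the same for the moment, N m; "opening": opening from 0.0 (shut) to 1.0 (fully open).
Only numpy, scipy, OpenCV 4.12 (cv2) and the standard library are available. Lean on these libraries where they do the work, as an engineer would, in place of code of your own. Each camera call takes 0.05 s, during which the arm holds its last target.

### The job

Set the hardwood block up for its cut. First push the blue flip stop over from its parked position so that it drops fully down in front of the short aluminium rail that carries it; then push the block, flat on the table, until its long side lies flush against the rail and its far end butts against the lowered stop. Only push with the fingers, do not lift or tip the block, and leave the sanding block, tape, chisel and loose offcut where they are.

Things in the scene. Friction and masses are not known exactly. Their poses are not given: they have to be found in the camera images.
- stop_rail: short aluminium rail (the fence) fixed on the table, 300 long x 20 thick x 45 mm high. Origin on the table under the middle of its front face; x along the rail, away from the robot; y out of that face, to the left, toward the block; z up. Rail: y = -20..0 mm. Brackets behind reach y = -52 mm. Dark hinge cheeks on top at x = 37..83 mm, up to z = 74 mm. Not the saw's long pale fence, which stands right of it.
- stop_hinge (a point): middle of the flip stop's hinge axis, at x = 60, y = -6, z = 66 mm of the rail; axes as the rail's; the hinge axis is x. The blue stop is an L, 26 mm wide along x: a 10 mm thick arm that ends 35 mm from the axis, and there at right angles a 20 mm thick foot, its tip 58 mm from the arm's centre line. Free hinge, 120 g, light friction, no spring.
- flip_stop (a joint): angle of the flip stop, rad. 0 = down: foot hangs at rail y = 9..29 mm, tip 8 mm above the table. 2.85 = parked (start): arm points back, foot stands nearly upright, its back from rail y = -41, z = 71 mm up to y = -23, z = 131 mm. Push on this back, high up (z = 103..125 mm; lower the turning corner jams under the finger), to the front (+y) past rail y = 5 mm: it tips beyond balance (2.3) and falls to 0.
- stop_foot (a point): point on the flat side of the stop's foot that faces the coming block (toward rail -x); with the stop down it lies at rail x = 47, y = 19, z = 28 mm. It turns with the stop.
- workpiece: planed hardwood block, 45 x 85 x 38 mm high, about 180 g (varies), small hole in the top; lies flat, left of the rail and short of the stop, somewhat askew. Origin at the centre of its underside; y = long axis (roughly along the rail), x across, z up. Seated, its origin lies 22.5 mm in front of the rail's face and 42.5 mm before the foot (rail x = 4.5, y = 22.5 mm).
- sanding_block: cork sanding block 59 x 104 x 31 mm, loose, right of the rail; leave it. Origin at the centre of its underside.
- tape_elec: roll of black tape, 53 mm across, 19 mm high, loose, right of the rail; leave it. Origin at the centre of its underside.
- chisel: chisel with a yellow handle, 28 x 207 x 22 mm (long axis y), loose, left of the block; leave it. Origin at the centre of its underside.
- offcut_1: brown wooden offcut 35 x 77 x 20 mm, loose, beyond the block to the left; leave it. Origin at the centre of its underside.
Things that resemble listed ones, but are neither listed nor needed, are in the scene too. What is shaped like the workpiece but green or yellow is not meant.

How it is judged:
By the outcome, as a careful person would: the job done as asked, in the order asked, and still so for the second after the job is handed in, with the robot touching nothing.
It also fails if it takes over 50 s, if anything falls off the work surface, if the arm or the gripper's body presses on something with over 40 N, if the wrist force passes 120 N, or if a joint passes its speed limit or range.

## Working session

There is one attempt and no reset: what is moved stays moved. The work goes in short steps, Python scripts to look and compute and a tool call to move; the robot and the scene stay as the last step left them, time stands still between calls to the robot, and variables do not carry over. Pictures are saved under pics/ and viewed, and the job is handed in when it is done.

Besides the shell and the picture viewer there is one more tool, called after "Request:" as name(argument=value, ...), one argument or row to a line, values as JSON. play_rows: Moves the arm, as the interface text tells. Its arguments: {"type":"object","properties":{"rows":{"type":"array"},"squeeze":{"type":"number"}},"required":["rows"]}

```bash
mkdir -p pics; python3 - <<'E'
from rig import readout, grab_frame, calibration, r
import cv2,numpy as np
print(readout.sense())
for n in ["scene","top"]:
    p,d=grab_frame(n); cv2.imwrite(f"pics/{n}0.png",p[:,:,::-1]); np.savez(f"{n}0.npz",p=p,d=d)
    print(n,calibration(n))
E
```

```text
{'clock': 0.0, 'qpos': array([ 1.12158449e+00,  3.53672523e-01,  1.63415049e+00, -4.42096857e-06,
        1.15519162e+00, -2.41447049e-03]), 'qvel': array([-0.00053644,  0.00158615, -0.00021526,  0.0008271 ,  0.00270484,
        0.00124704]), 'joint_efforts': array([ 2.15641594e-03, -6.05253482e+01, -3.42069983e+01,  2.87389375e-04,
        9.24184278e-03,  6.44968145e-05]), 'eef_pos': array([269.84864512, 563.20615168, 230.53945924]), 'tcp_rot': array([-3.14017067e+00,  6.08755655e-07,  2.69479708e+00]), 'contact_force': array([-0.37596257,  0.43646059, -0.0130318 ]), 'wrist_torque': array([-0.02250588, -0.04232955,  0.00603267]), 'opening': 1.0020422488863674}
scene {'vfov': 44.800396069175164, 'cx': 269.7261740057672, 'cy': 192.6805962537281, 'cam_to_world': array([[ 9.08840872e-01,  3.46618638e-01, -2.32085739e-01,
         8.74915807e+02],
       [ 4.17141312e-01, -7.56760335e-01,  5.03296057e-01,
        -3.27461760e+02],
       [-1.18148743e-03, -5.54228577e-01, -8.32363676e-01,
         9.86393101e+02],
       [ 0.00000000e+00,  0.00000000e+00,  0.00000000e+00,
         1.00000000e+00]])}
top {'vfov': 44.38091462382483, 'cx': 251.6715302899514, 'cy': 188.7129637133542, 'cam_to_world': array([[-2.89799791e-02, -9.84866129e-01,  1.70876764e-01,
         4.18102831e+02],
       [-9.99578095e-01,  2.88864228e-02, -3.03430887e-03,
         2.14338650e+02],
       [-1.94763043e-03, -1.70892605e-01, -9.85287737e-01,
         1.31222853e+03],
       [ 0.00000000e+00,  0.00000000e+00,  0.00000000e+00,
         1.00000000e+00]])}
```

View pics/scene0.png

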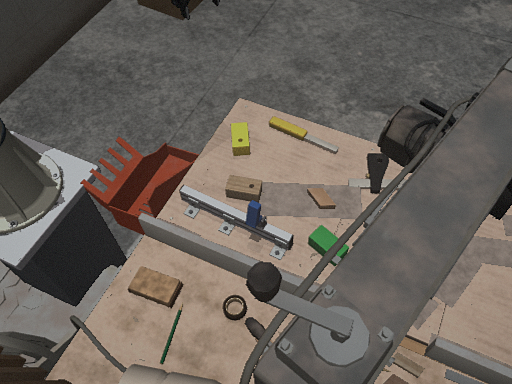

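View pics/top0.png

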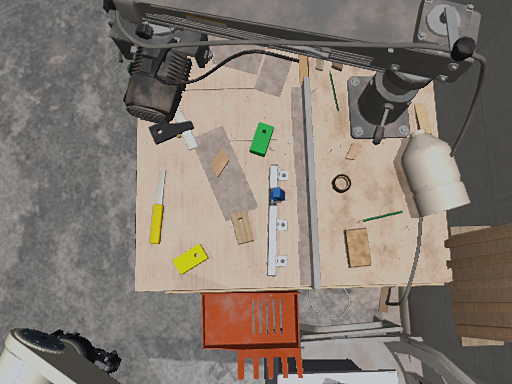

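```bash
cat > h.py <<'E'
import numpy as np,cv2
from rig import calibration
def f_of(c,h=384): return h/2/np.tan(np.radians(c['vfov']/2))
def ray(c,uv,fish=False):
    uv=np.atleast_2d(np.asarray(uv,float)); f=f_of(c)
    x=(uv[:,0]-c['cx'])/f; y=(uv[:,1]-c['cy'])/f
    if fish:
        t=np.hypot(x,y); s=np.where(t>1e-9,np.sin(t)/np.maximum(t,1e-9),1)
        d=np.stack([x*s,y*s,np.cos(t)],1)
    else: d=np.stack([x,y,np.ones_like(x)],1)
    M=c['cam_to_world']; return M[:3,3], d@M[:3,:3].T
def onz(c,uv,z,fish=False):
    o,d=ray(c,uv,fish); t=(z-o[2])/d[:,2]; return o+d*t[:,None]
def proj(c,P,fish=False):
    P=np.atleast_2d(np.asarray(P,float)); M=c['cam_to_world']; q=(P-M[:3,3])@M[:3,:3]; f=f_of(c)
    if fish:
        rr=np.hypot(q[:,0],q[:,1]); t=np.arctan2(rr,q[:,2]); k=t/np.maximum(rr,1e-9)
        return np.stack([c['cx']+f*k*q[:,0],c['cy']+f*k*q[:,1]],1)
    return np.stack([c['cx']+f*q[:,0]/q[:,2],c['cy']+f*q[:,1]/q[:,2]],1)
def depthpts(c,d):
    v,u=np.mgrid[:d.shape[0],:d.shape[1]]; f=f_of(c)
    q=np.stack([(u-c['cx'])/f*d,(v-c['cy'])/f*d,d],-1); M=c['cam_to_world']
    return q@M[:3,:3].T+M[:3,3]
E
python3 - <<'E'
from rig import readout, grab_frame, calibration
import cv2,numpy as np
from h import *
s=readout.sense(); c=calibration("wrist"); p,d=grab_frame("wrist"); cv2.imwrite("pics/w0.png",p[:,:,::-1])
print(c)
a=np.load("top0.npz"); cv2.imwrite("pics/topc.png",cv2.resize(a['p'][130:290,160:320,::-1],None,fx=3.7,fy=3.7,interpolation=cv2.INTER_CUBIC))
b=np.load("scene0.npz"); cv2.imwrite("pics/scenec.png",cv2.resize(b['p'][90:270,160:360,::-1],None,fx=3.3,fy=3.3,interpolation=cv2.INTER_CUBIC))
for n,dd in (("top",a['d']),("scene",b['d'])):
    P=depthpts(calibration(n),dd); np.save(n+"P.npy",P)
P=np.load("topP.npy")
for u,v in [(250,270),(242,227),(272,250),(278,195),(280,197),(309,200),(220,162),(285,225)]: print((u,v),P[v,u].round(1))
E
```

```text
{'vfov': 65.70646984690485, 'cx': 258.19011492090596, 'cy': 192.8363950371718, 'cam_to_world': array([[ 4.31642475e-01,  8.61472325e-01,  2.67488703e-01,
         2.00589698e+02],
       [ 9.02043126e-01, -4.11660446e-01, -1.29822476e-01,
         5.95931319e+02],
       [-1.72395157e-03,  2.97323241e-01, -9.54775324e-01,
         3.71694480e+02],
       [ 0.00000000e+00,  0.00000000e+00,  0.00000000e+00,
         1.00000000e+00]])}
(250, 270) [419.3 221.5   0.8]
(242, 227) [534.5 239.6  38.9]
(272, 250) [470.2 161.   44.9]
(278, 195) [605.2 144.1 128.4]
(280, 197) [601.6 138.6 117.2]
(309, 200) [600.3  57.   57.6]
(220, 162) [721.8 297.4  17.1]
(285, 225) [540.  120.4   1.8]
```

View pics/topc.png

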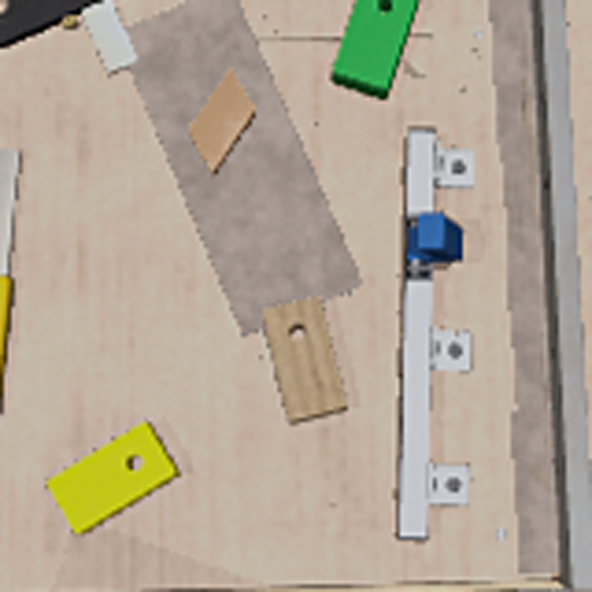

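View pics/scenec.png

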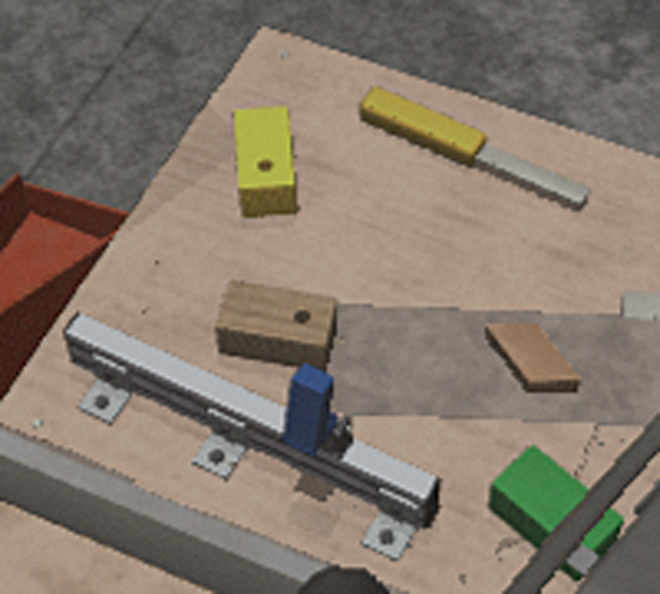

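View pics/w0.png

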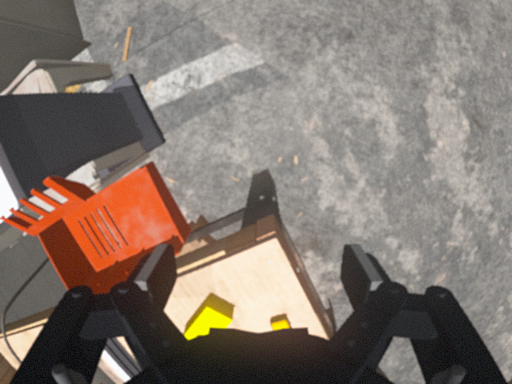

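```bash
cat > meas.py <<'E'
from h import *
def rect(P,mask):
    n,l,st,_=cv2.connectedComponentsWithStats(mask.astype(np.uint8)); 
    out=[]
    for i in range(1,n):
        if st[i,4]>60:
            q=P[l==i][:,:2].astype(np.float32); r=cv2.minAreaRect(q); out.append((st[i,4],st[i,:4],r,P[l==i].mean(0)))
    return out
E
python3 - <<'E'
from meas import *
for n in ("top","scene"):
    P=np.load(n+"P.npy"); im=np.load(n+"0.npz")['p']
    roi=(P[...,0]>380)&(P[...,0]<800)&(P[...,1]>80)&(P[...,1]<420)
    print(n)
    for nm,lo,hi in (("z35-41",34,41.5),("z42-48",42,48)):
        for o in rect(P,roi&(P[...,2]>lo)&(P[...,2]<hi)): print(nm,o)
    m=(im[...,2]>1.5*im[...,0])&(im[...,2]>60)&roi
    q=P[m]; print("blue",q.min(0),q.max(0),len(q))
E
```

```text
top
z35-41 (np.int32(274), array([250, 132,  22,  22], dtype=int32), ((774.790771484375, 182.8233184814453), (44.79201889038086, 66.17035675048828), 70.59508514404297), array([770.83337082, 183.54666357,  37.7081523 ]))
z35-41 (np.int32(426), array([231, 210,  23,  34], dtype=int32), ((536.4322509765625, 240.41976928710938), (85.21268463134766, 44.19247055053711), 12.385425567626953), array([536.27825711, 240.19349817,  38.03003499]))
z35-41 (np.int32(429), array([176, 244,  32,  30], dtype=int32), ((454.60552978515625, 382.56341552734375), (45.3641242980957, 84.70121765136719), 29.659814834594727), array([454.53474343, 381.59344411,  38.06856897]))
z42-48 (np.int32(126), array([270, 164,   8,  24], dtype=int32), ((673.2553100585938, 149.42529296875), (19.415597915649414, 64.7656478881836), 87.80887603759766), array([673.80013597, 150.5826798 ,  44.90328643]))
z42-48 (np.int32(405), array([268, 202,   9,  74], dtype=int32), ((501.8757629394531, 160.04501342773438), (20.007352828979492, 195.06484985351562), 86.73993682861328), array([498.99616077, 160.2961588 ,  45.32373713]))
blue [4
[... 574 characters left out ...]
 27], dtype=int32), ((773.0031127929688, 186.03762817382812), (46.87698745727539, 55.352046966552734), 71.07959747314453), array([772.48522956, 185.09113706,  36.92302383]))
z42-48 (np.int32(454), array([179, 184,  67,  38], dtype=int32), ((499.80633544921875, 160.77684020996094), (22.66453742980957, 188.1285858154297), 86.6239013671875), array([500.62579944, 161.26521731,  44.16881487]))
z42-48 (np.int32(228), array([256, 222,  37,  20], dtype=int32), ((665.1841430664062, 152.24557495117188), (20.612152099609375, 86.4956283569336), 86.52200317382812), array([670.06192192, 150.92647334,  44.31160088]))
blue [605.45655329 124.42157078  69.23784194] [630.68698991 159.92122304 132.28638407] 254
```

```bash
cat > go.py <<'E'
from h import *
from rig import readout
from scipy.spatial.transform import Rotation as R
a=np.radians(-3.4); O=np.array([557.1,167.4,0.]); 
RR=np.array([[np.cos(a),-np.sin(a),0],[np.sin(a),np.cos(a),0],[0,0,1]])
def w(p): return O+RR@np.asarray(p,float)
def rl(p): return RR.T@(np.asarray(p,float)-O)
def plan(railpts,yaw=np.pi/2+a):
    s=readout.sense(); T=R.from_euler('xyz',s['tcp_rot'])
    G=R.from_euler('xyz',[np.pi,0,yaw])
    print("tcp",s['eef_pos'].round(1),"rail",rl(s['eef_pos']).round(1),"F",s['contact_force'].round(1),"t",round(s['clock'],2))
    print("turn",(T.inv()*G).as_rotvec().round(3))
    for p in railpts: print(p,"world",w(p).round(1),"cm",(T.inv().apply(w(p)-s['eef_pos'])/10).round(2))
E
python3 -c "
from go import *
plan([(60,-68,231),(60,-68,112)])
print(rl((538.1,241.4,0)))"
```

```text
tcp [269.9 563.3 230.7] rail [-310.2  378.2  230.7] F [ 0.  -0.7 -0.5] t 0.15
turn [-1.000e-03  1.000e-03  1.183e+00]
(60, -68, 231) world [613.  96. 231.] cm [-51.13 -27.33   0.  ]
(60, -68, 112) world [613.  96. 112.] cm [-51.13 -27.31  11.9 ]
[-23.35522838  72.74292617   0.        ]
```

Request:
play_rows(
  rows=[
    [255,[-4,-2.1,0],[0,0,0.1]],
    [255,[-8,-4.3,0],[0,0,0.2]],
    [255,[-12,-6.4,0],[0,0,0.3]],
    [255,[-16,-8.5,0],[0,0,0.4]],
    [255,[-20,-10.7,0],[0,0,0.5]],
    [255,[-24,-12.8,0],[0,0,0.6]],
    [255,[-28,-15,0],[0,0,0.7]],
    [255,[-32,-17.1,0],[0,0,0.8]],
    [255,[-36,-19.2,0],[0,0,0.9]],
    [255,[-40,-21.4,0],[0,0,1.0]],
    [255,[-44,-23.5,0],[0,0,1.1]],
    [255,[-48,-25.7,0],[0,0,1.183]],
  ],
  squeeze=40,
)

```text
clock: 1.15
eef_pos: [566.6, 158.5, 231.2]
tcp_rot: [-3.142, -0.0, 1.507]
contact_force: [-0.5, -0.1, -0.2]
opening: -0.002
```

```bash
python3 -c "
from go import *
plan([(60,-68,231),(60,-68,112)])"
```

```text
tcp [566.6 158.5 231.2] rail [ 10.   -8.3 231.2] F [-0.5 -0.1 -0.2] t 1.15
turn [-0.    -0.    -0.005]
(60, -68, 231) world [613.  96. 231.] cm [-5.94  5.03  0.02]
(60, -68, 112) world [613.  96. 112.] cm [-5.94  5.03 11.92]
```

Request:
play_rows(
  rows=[
    [255,[0,0,0],[0,0,0]],
    [255,[0,0,0],[0,0,0]],
    [255,[0,0,0],[0,0,0]],
  ],
)

```text
clock: 1.4
eef_pos: [565.4, 160.3, 230.9]
tcp_rot: [-3.141, -0.0, 1.511]
contact_force: [0.5, 0.6, -1.0]
opening: -0.003
```

```bash
python3 -c "
from go import *
plan([(60,-68,231),(60,-68,112)])
from rig import grab_frame
c=calibration('wrist')
p,d=grab_frame('wrist'); cv2.imwrite('pics/w1.png',p[:,:,::-1]); np.savez('w1.npz',p=p,d=d)
for q in [(60,-6,66),(0,0,45),(-150,0,45),(150,0,45),(-150,-20,45)]: print(q,proj(c,w(q),True).round())
"
```

```text
tcp [565.4 160.3 230.9] rail [  8.7  -6.6 230.9] F [ 0.5  0.6 -1. ] t 1.4
turn [-0.001 -0.    -0.   ]
(60, -68, 231) world [613.  96. 231.] cm [-6.14  5.13 -0.02]
(60, -68, 112) world [613.  96. 112.] cm [-6.14  5.14 11.88]
(60, -6, 66) [[307. 175.]]
(0, 0, 45) [[251. 165.]]
(-150, 0, 45) [[127. 167.]]
(150, 0, 45) [[378. 166.]]
(-150, -20, 45) [[129. 183.]]
```

View pics/w1.png

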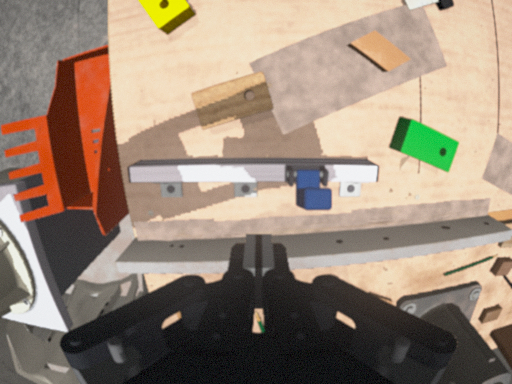

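Request:
play_rows(
  rows=[
    [255,[-2,1.7,0],[0,0,0]],
    [255,[-4,3.4,0],[0,0,0]],
    [255,[-6.1,5.1,0],[0,0,0]],
    [255,[-6.1,5.1,0],[0,0,0]],
    [255,[-6.1,5.1,2],[0,0,0]],
    [255,[-6.1,5.1,5],[0,0,0]],
    [255,[-6.1,5.1,8],[0,0,0]],
    [255,[-6.1,5.1,11],[0,0,0]],
    [255,[-6.1,5.1,11.9],[0,0,0]],
    [255,[-6.1,5.1,11.9],[0,0,0]],
    [255,[-6.1,5.1,11.9],[0,0,0]],
  ],
)

```text
clock: 2.37
eef_pos: [613.0, 97.6, 112.9]
tcp_rot: [-3.141, -0.0, 1.513]
contact_force: [0.4, 0.2, 1.2]
opening: -0.001
```

```bash
python3 -c "
from go import *
plan([(60,-8,112),(60,5,112)])
from rig import grab_frame
p,d=grab_frame('wrist'); cv2.imwrite('pics/w2.png',p[:,:,::-1])
p,d=grab_frame('scene'); cv2.imwrite('pics/s2.png',cv2.resize(p[120:300,130:370,::-1],None,fx=3.3,fy=3.3))
"
```

```text
tcp [613.   97.6 112.9] rail [ 60.  -66.4 112.9] F [0.4 0.2 1.2] t 2.37
turn [-0.    -0.     0.002]
(60, -8, 112) world [616.5 155.9 112. ] cm [5.84 0.01 0.09]
(60, 5, 112) world [617.3 168.8 112. ] cm [7.14 0.02 0.09]
```

View pics/w2.png

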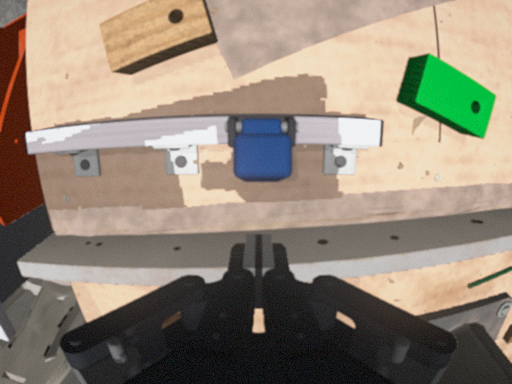

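View pics/s2.png

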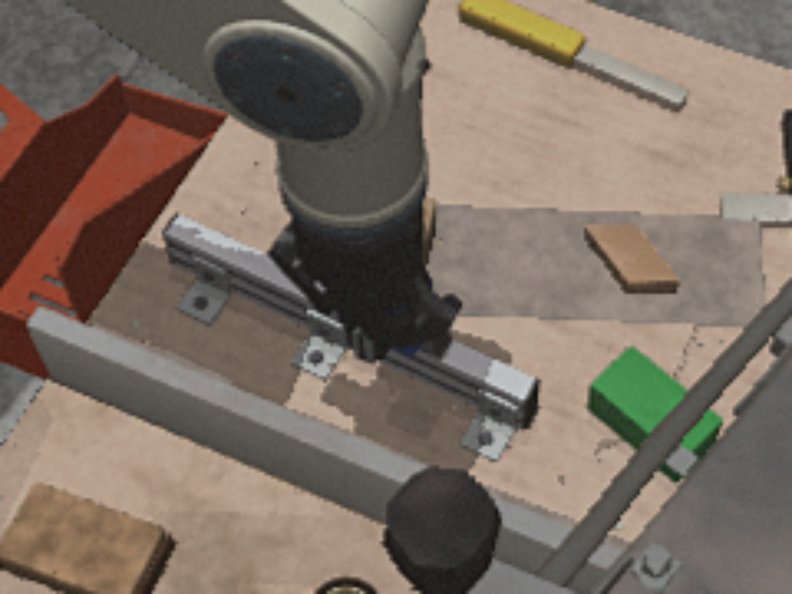

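Request:
play_rows(
  rows=[
    [255,[0.8,0,0.1],[0,0,0]],
    [255,[1.5,0,0.1],[0,0,0]],
    [255,[2.1,0,0.1],[0,0,0]],
    [255,[2.7,0,0.1],[0,0,0]],
    [255,[3.3,0,0.1],[0,0,0]],
    [255,[3.9,0,0.1],[0,0,0]],
    [255,[4.5,0,0.1],[0,0,0]],
    [255,[5.1,0,0.1],[0,0,0]],
    [255,[5.7,0,0.1],[0,0,0]],
    [255,[6.3,0,0.1],[0,0,0]],
    [255,[6.8,0,0.1],[0,0,0]],
    [255,[7.1,0,0.1],[0,0,0]],
  ],
)

```text
clock: 3.47
eef_pos: [617.0, 168.2, 110.9]
tcp_rot: [-3.141, 0.0, 1.512]
contact_force: [0.6, -0.4, -0.5]
opening: -0.0
```

```bash
python3 -c "
from go import *
plan([(60,-40,180),(-24,135,180),(-24,135,12)])
from rig import grab_frame
p,d=grab_frame('wrist'); cv2.imwrite('pics/w3.png',p[:,:,::-1])
"
```

```text
tcp [617.  168.2 110.9] rail [ 59.7   4.3 110.9] F [ 0.6 -0.4 -0.5] t 3.47
turn [-0.001  0.     0.001]
(60, -40, 180) world [614.6 123.9 180. ] cm [-4.44  0.02 -6.91]
(-24, 135, 180) world [541.1 303.6 180. ] cm [13.07 -8.37 -6.9 ]
(-24, 135, 12) world [541.1 303.6  12. ] cm [13.07 -8.36  9.9 ]
```

View pics/w3.png

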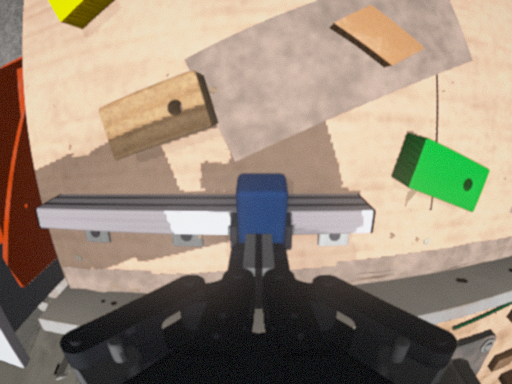

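Request:
play_rows(
  rows=[
    [255,[0,0,-2.5],[0,0,0]],
    [255,[0,0,-5],[0,0,0]],
    [255,[0,0,-6.9],[0,0,0]],
    [200,[3,-2,-6.9],[0,0,0]],
    [165,[6,-4,-6.9],[0,0,0]],
    [165,[9,-6,-6.9],[0,0,0]],
    [165,[12,-7.6,-6.9],[0,0,0]],
    [165,[13.1,-8.4,-6.9],[0,0,0]],
    [165,[13.1,-8.4,-6.9],[0,0,0]],
    [165,[13.1,-8.4,-6.9],[0,0,0]],
  ],
)

```text
clock: 4.35
eef_pos: [540.9, 303.2, 180.1]
tcp_rot: [-3.142, 0.001, 1.514]
contact_force: [-1.1, -0.0, -0.2]
opening: 0.354
```

```bash
cat > look.py <<'E'
import sys
from go import *; from meas import *
from rig import grab_frame
tag=sys.argv[1]
for n in sys.argv[2:]:
    p,d=grab_frame(n); c=calibration(n); cv2.imwrite(f'pics/{n}_{tag}.png',cv2.resize(p[100:300,140:360,::-1],None,fx=3,fy=3,interpolation=cv2.INTER_CUBIC))
    P=depthpts(c,d); roi=(d>0)&(P[...,0]>380)&(P[...,0]<700)&(P[...,1]>80)&(P[...,1]<340)
    pr=p.astype(int)
    blue=(pr[...,2]>1.5*pr[...,0])&(pr[...,2]>50)&roi
    q=(P[blue]-O)@RR; print(n,"blue rail min/max",q.min(0).round(1) if len(q) else None,q.max(0).round(1) if len(q) else None,len(q))
    brown=(pr[...,0]>1.2*pr[...,2])&roi&(P[...,2]>34)&(P[...,2]<42)
    for o in rect((P-O)@RR,brown): print(n,"brown top rail",o[0],np.round(o[2][0],1),np.round(o[2][1],1),round(o[2][2],1))
    for o in rect((P-O)@RR,roi&~blue&(P[...,2]>42)&(P[...,2]<48)): print(n,"z45 rail",o[0],np.round(o[2][0],1),np.round(o[2][1],1),round(o[2][2],1))
E
python3 look.py a top scene; python3 -c "
from go import *
plan([(-24,135,180),(-24,135,12)])
from rig import grab_frame
p,d=grab_frame('wrist'); cv2.imwrite('pics/w4.png',p[:,:,::-1])"
```

```text
top blue rail min/max [-171.3  -10.2   59.3] [ 69.7  73.5 671.1] 151
top brown top rail 272 [-25.8  74.4] [84.6 38.5] 16.5
top z45 rail 116 [114.1  -9.7] [59.3 16.7] 1.4
top z45 rail 223 [-17.4 -11.4] [127.3  19.1] 1.3
scene blue rail min/max [ 49.3 -10.   62.5] [73.6 28.9 74.4] 152
scene brown top rail 470 [-21.6  73.7] [84.6 47.6] 16.4
scene z45 rail 718 [-3.4 -9.5] [294.   22.1] 0.2
tcp [541.7 302.1 180.2] rail [-23.4 133.5 180.2] F [ 0.5 -0.5 -0.4] t 4.45
turn [ 0.     0.001 -0.   ]
(-24, 135, 180) world [541.1 303.6 180. ] cm [ 0.15 -0.06  0.02]
(-24, 135, 12) world [541.1 303.6  12. ] cm [ 0.16 -0.06 16.82]
```

View pics/w4.png

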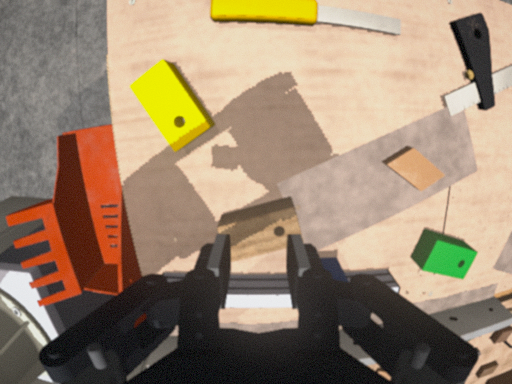

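View pics/scene_a.png

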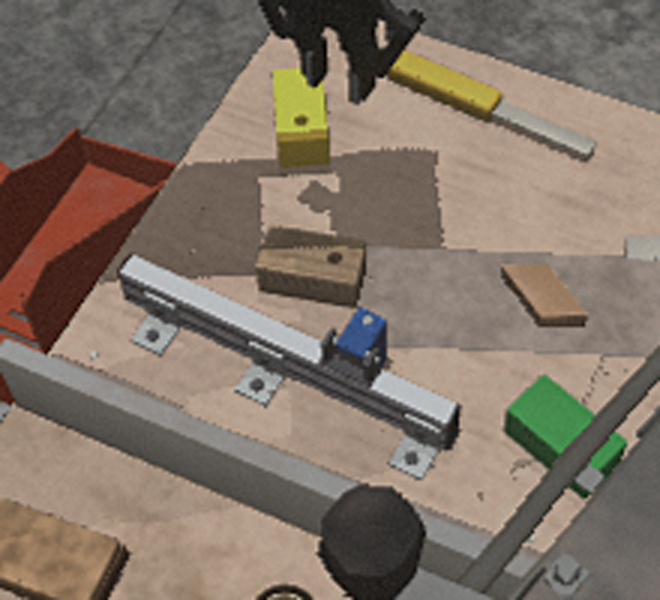

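Request:
play_rows(
  rows=[
    [165,[0.1,0,3.5],[0,0,0]],
    [165,[0.1,0,7],[0,0,0]],
    [165,[0.1,0,10.5],[0,0,0]],
    [165,[0.1,0,13.5],[0,0,0]],
    [165,[0.1,0,15.5],[0,0,0]],
    [165,[0.1,0,16.5],[0,0,0]],
    [165,[0.1,0,16.9],[0,0,0]],
    [165,[0.1,0,16.9],[0,0,0]],
    [165,[0.1,0,16.9],[0,0,0]],
  ],
)

```text
clock: 5.25
eef_pos: [542.2, 304.2, 12.4]
tcp_rot: [3.14, -0.001, 1.511]
contact_force: [0.2, -0.4, 0.1]
opening: 0.354
```

```bash
python3 -c "
from go import *
plan([(-24,110,11),(-24,62,11)])"; python3 look.py b scene
```

```text
tcp [542.2 304.2  12.4] rail [-22.9 135.7  12.4] F [ 0.2 -0.4  0.1] t 5.25
turn [ 0.001 -0.001 -0.   ]
(-24, 110, 11) world [539.7 278.6  11. ] cm [-2.57 -0.1   0.14]
(-24, 62, 11) world [536.8 230.7  11. ] cm [-7.37 -0.1   0.13]
scene blue rail min/max [-93.7 -10.5  61.6] [ 73.7  38.7 525.3] 157
scene brown top rail 477 [-21.1  73.1] [84.5 48.1] 15.4
scene z45 rail 507 [-37.5  -9.5] [ 21.8 226.8] 89.8
scene z45 rail 179 [112.  -9.] [20.6 63.1] 89.5
```

View pics/scene_b.png

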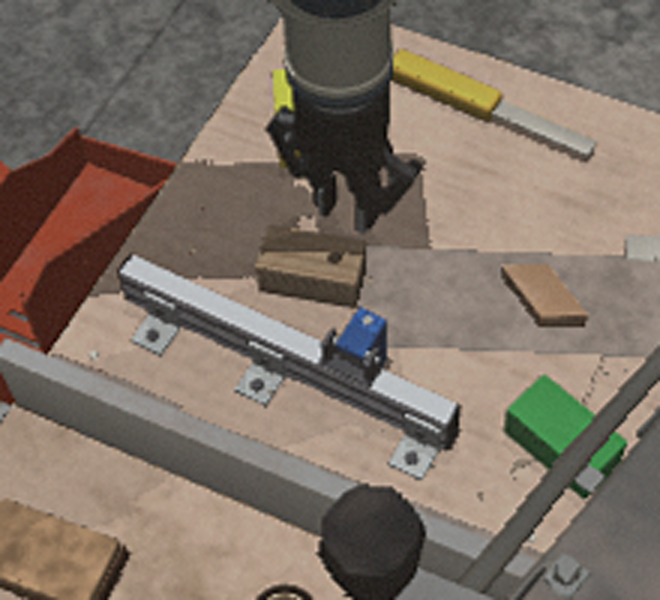

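Request:
play_rows(
  rows=[
    [165,[-0.9,0,0],[0,0,0]],
    [165,[-1.8,0,0],[0,0,0]],
    [165,[-2.3,0,0],[0,0,0]],
    [165,[-2.8,0,0],[0,0,0]],
    [165,[-3.3,0,0],[0,0,0]],
    [165,[-3.8,0,0],[0,0,0]],
    [165,[-4.3,0,0],[0,0,0]],
    [165,[-4.8,0,0],[0,0,0]],
    [165,[-5.3,0,0],[0,0,0]],
    [165,[-5.8,0,0],[0,0,0]],
    [165,[-6.3,0,0],[0,0,0]],
    [165,[-6.7,0,0],[0,0,0]],
  ],
)

```text
clock: 6.3
eef_pos: [537.2, 236.8, 11.3]
tcp_rot: [-3.142, -0.0, 1.512]
contact_force: [-0.4, 2.0, 0.9]
opening: 0.354
```

```bash
python3 -c "
from go import *
plan([(-24,62,11),(-24,56,11)])"; python3 look.py c scene
```

```text
tcp [537.2 236.8  11.3] rail [-24.   68.1  11.3] F [-0.4  2.   0.9] t 6.3
turn [-0. -0.  0.]
(-24, 62, 11) world [536.8 230.7  11. ] cm [-0.61 -0.    0.03]
(-24, 56, 11) world [536.5 224.7  11. ] cm [-1.21 -0.    0.03]
scene blue rail min/max [ 48.4 -10.8  60.1] [73.9 30.8 73.9] 160
scene brown top rail 504 [-27.8  38.3] [54.4 85.6] 89.4
scene z45 rail 468 [-54.2  -9.3] [191.9  21.3] 0.2
scene z45 rail 230 [93.5 -8.7] [100.6  21.3] 0.2
```

View pics/scene_c.png

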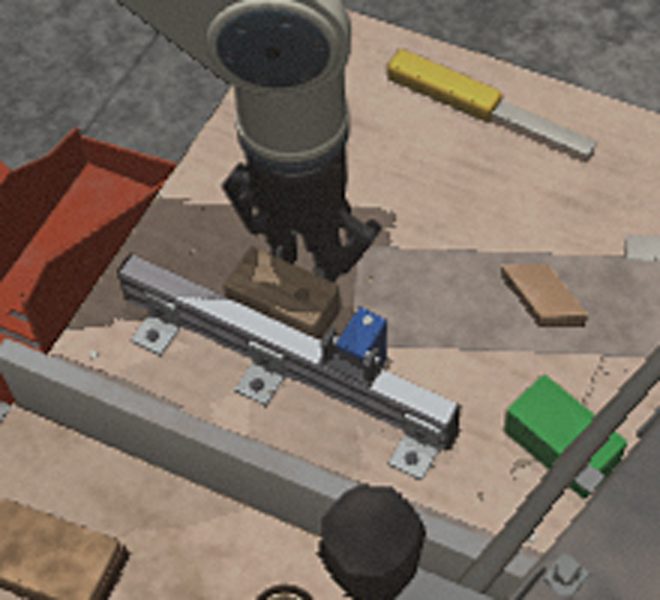

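Request:
play_rows(
  rows=[
    [165,[-0.4,0,0],[0,0,0]],
    [165,[-0.7,0,0],[0,0,0]],
    [165,[-1.0,0,0],[0,0,0]],
    [165,[-1.1,0,0],[0,0,0]],
    [165,[-1.2,0,0],[0,0,0]],
    [165,[-1.2,0,0],[0,0,0]],
  ],
)

```text
clock: 6.85
eef_pos: [536.4, 225.4, 11.2]
tcp_rot: [-3.141, -0.0, 1.512]
contact_force: [-0.2, 2.6, -0.2]
opening: 0.351
```

```bash
python3 -c "
from go import *
plan([(-24,62,11),(-24,55,11)])"; python3 look.py d scene
```

```text
tcp [536.4 225.4  11.2] rail [-24.2  56.6  11.2] F [-0.2  2.6 -0.2] t 6.85
turn [-0. -0.  0.]
(-24, 62, 11) world [536.8 230.7  11. ] cm [0.54 0.02 0.02]
(-24, 55, 11) world [536.4 223.7  11. ] cm [-0.16  0.02  0.02]
scene blue rail min/max [ 49.2 -11.7  61.4] [73.8 30.8 74.5] 158
scene brown top rail 455 [-27.4  25.5] [85.6 43.9] 0.5
scene z45 rail 461 [-54.8  -9.5] [191.2  21.9] 0.2
scene z45 rail 186 [110.6  -9.5] [21.5 64.4] 88.7
```

View pics/scene_d.png

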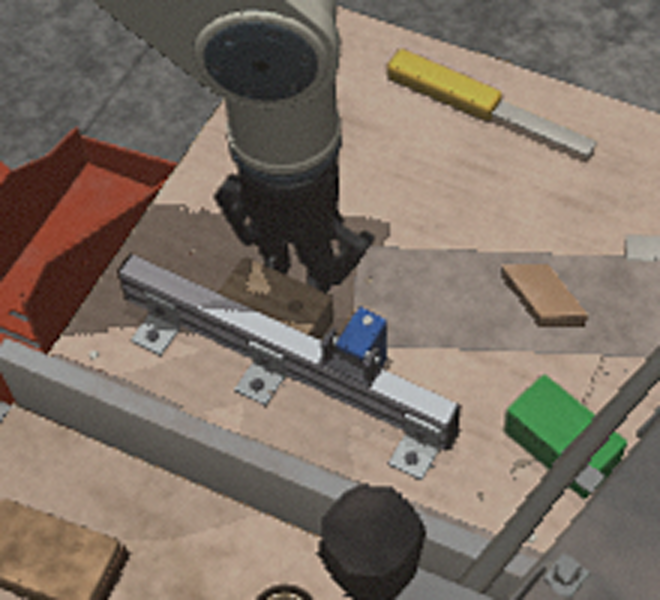

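Request:
play_rows(
  rows=[
    [165,[-0.1,0,0],[0,0,0]],
    [165,[-0.2,0,0],[0,0,0]],
    [165,[-0.2,0,0],[0,0,0]],
  ],
)

```text
clock: 7.15
eef_pos: [536.4, 225.3, 11.3]
tcp_rot: [3.141, -0.003, 1.511]
contact_force: [-3.4, 14.0, -3.4]
opening: 0.355
```

Request:
play_rows(
  rows=[
    [165,[1,0,0],[0,0,0]],
    [165,[3,0,0],[0,0,0]],
    [165,[3,0,-3],[0,0,0]],
    [255,[3,0,-7],[0,0,0]],
    [255,[3,0,-9],[0,0,0]],
    [255,[1,-3,-9],[0,0,0]],
    [255,[-1.5,-6,-9],[0,0,0]],
    [255,[-3.5,-8.4,-9],[0,0,0]],
    [255,[-3.5,-8.4,-9],[0,0,0]],
    [255,[-3.5,-8.4,-9],[0,0,0]],
  ],
)

```text
clock: 7.98
eef_pos: [449.3, 192.5, 101.4]
tcp_rot: [-3.141, 0.001, 1.511]
contact_force: [0.4, 0.8, 0.6]
opening: 0.003
```

```bash
python3 -c "
from go import *
plan([(-108,21,100),(-108,21,12)])
from rig import grab_frame
c=calibration('wrist')
p,d=grab_frame('wrist'); cv2.imwrite('pics/w5.png',p[:,:,::-1])"; python3 look.py e scene top
```

```text
tcp [449.3 192.5 101.4] rail [-109.1   18.7  101.4] F [0.4 0.8 0.6] t 7.98
turn [-0.001  0.001  0.   ]
(-108, 21, 100) world [450.5 194.8 100. ] cm [0.23 0.11 0.14]
(-108, 21, 12) world [450.5 194.8  12. ] cm [0.24 0.12 8.94]
scene blue rail min/max [ 48.8 -11.3  63.1] [73.8 29.5 73.8] 153
scene brown top rail 455 [-27.9  25.3] [42.7 85.7] 89.4
scene z45 rail 697 [-3.5 -7.9] [295.3  24.7] 0.2
top blue rail min/max [ 44.1 -10.2  59.9] [69.8 27.6 77.9] 135
top brown top rail 212 [-14.1  22.3] [49.  43.6] 1.7
top z45 rail 122 [113.9 -11. ] [59.3 19.4] 0.9
top z45 rail 109 [ 14.  -10.1] [21.7 57. ] 87.6
```

View pics/w5.png

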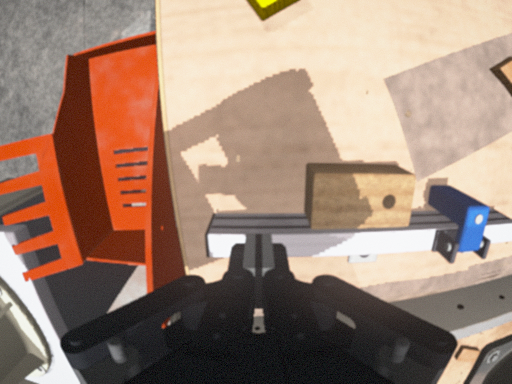

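View pics/scene_e.png

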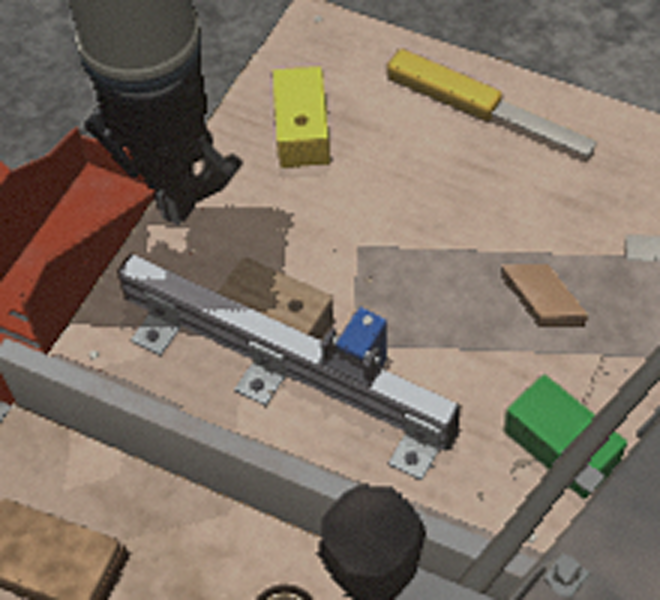

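Request:
play_rows(
  rows=[
    [255,[0.2,0,3],[0,0,0]],
    [255,[0.2,0,6],[0,0,0]],
    [255,[0.2,0,8],[0,0,0]],
    [255,[0.2,0,9],[0,0,0]],
    [255,[0.2,0,9],[0,0,0]],
    [255,[0.2,0.8,9],[0,0,0]],
    [255,[0.2,1.6,9],[0,0,0]],
    [255,[0.2,2.0,9],[0,0,0]],
    [255,[0.2,2.0,9],[0,0,0]],
  ],
)

```text
clock: 8.88
eef_pos: [473.3, 194.7, 12.6]
tcp_rot: [3.138, -0.002, 1.511]
contact_force: [0.6, -0.1, 0.0]
opening: -0.0
```

```bash
python3 -c "
from go import *
plan([(-60,21,12),(-53,21,12)])"; python3 look.py f scene
```

```text
tcp [473.3 194.7  12.6] rail [-85.3  22.3  12.6] F [ 0.6 -0.1  0. ] t 8.88
turn [ 0.003 -0.002 -0.   ]
(-60, 21, 12) world [498.5 191.9  12. ] cm [-0.13  2.53  0.07]
(-53, 21, 12) world [505.4 191.5  12. ] cm [-0.13  3.23  0.07]
scene blue rail min/max [-140.4  -32.8   63.4] [ 73.5  30.9 543.7] 155
scene brown top rail 424 [-27.4  25.3] [42.3 85.1] 89.0
scene z45 rail 694 [-3.5 -9.1] [293.5  21.8] 0.1
```

View pics/scene_f.png

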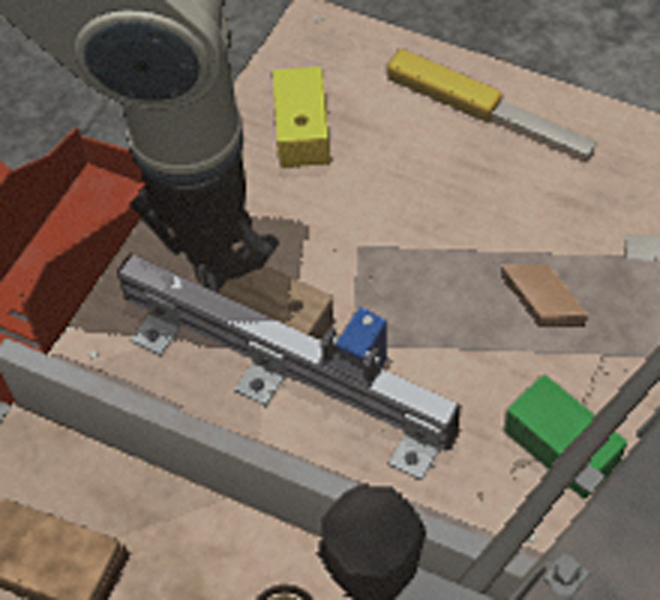

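Now push along the rail, 3 mm per row, stopping short of the stop to check.

Request:
play_rows(
  rows=[
    [255,[-0.1,0.3,0],[0,0,0]],
    [255,[-0.1,0.6,0],[0,0,0]],
    [255,[-0.1,0.9,0],[0,0,0]],
    [255,[-0.1,1.2,0],[0,0,0]],
    [255,[-0.1,1.5,0],[0,0,0]],
    [255,[-0.1,1.8,0],[0,0,0]],
    [255,[-0.1,2.1,0],[0,0,0]],
    [255,[-0.1,2.4,0],[0,0,0]],
    [255,[-0.1,2.6,0],[0,0,0]],
    [255,[-0.1,2.6,0],[0,0,0]],
  ],
)

```text
clock: 9.77
eef_pos: [497.3, 191.7, 11.3]
tcp_rot: [3.141, -0.0, 1.512]
contact_force: [-0.1, -0.1, -0.5]
opening: 0.0
```

```bash
python3 -c "
from go import *
plan([(-53,21,12)])"; python3 look.py g scene top
```

```text
tcp [497.3 191.7  11.3] rail [-61.2  20.7  11.3] F [-0.1 -0.1 -0.5] t 9.77
turn [ 0.001 -0.     0.   ]
(-53, 21, 12) world [505.4 191.5  12. ] cm [ 0.03  0.82 -0.07]
scene blue rail min/max [ 48.6 -10.4  63.9] [74.  29.1 72.7] 154
scene brown top rail 396 [-5.6 25.1] [42.7 85.4] 89.7
scene z45 rail 705 [-3.1 -9. ] [292.7  21.7] 0.2
top blue rail min/max [-172.2  -62.7   59.9] [ 69.6  80.4 545.1] 143
top brown top rail 62 [22.6 27.4] [19.4 35.3] 1.0
top z45 rail 125 [114.  -11.1] [59.5 19.4] 1.4
top z45 rail 74 [-107.6  -10.8] [31.7 18.8] 1.4
```

View pics/scene_g.png

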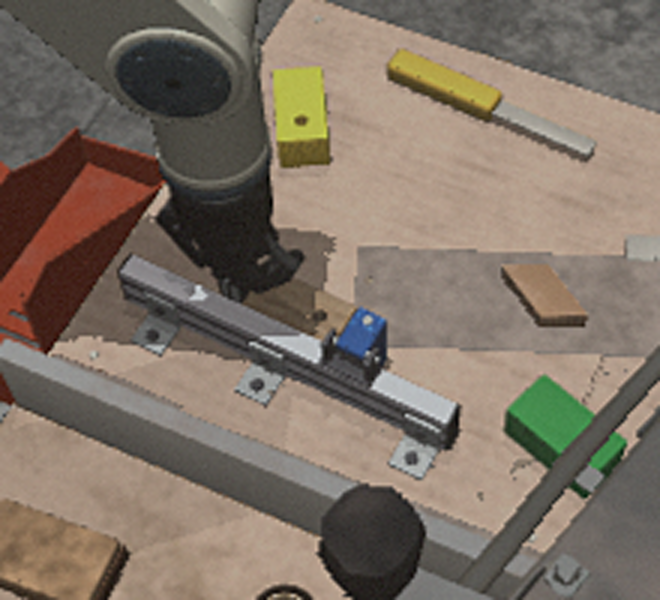

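Request:
play_rows(
  rows=[
    [255,[0,0.3,0],[0,0,0]],
    [255,[0,0.55,0],[0,0,0]],
    [255,[0,0.7,0],[0,0,0]],
    [255,[0,0.8,0],[0,0,0]],
    [255,[0,0.8,0],[0,0,0]],
    [255,[0,0.8,0],[0,0,0]],
  ],
)

```text
clock: 10.37
eef_pos: [504.8, 191.2, 11.3]
tcp_rot: [3.141, -0.0, 1.512]
contact_force: [-0.2, -0.0, -0.4]
opening: -0.001
```

Request:
play_rows(
  rows=[
    [255,[0,0.1,0],[0,0,0]],
    [255,[0,0.1,0],[0,0,0]],
  ],
)

```text
clock: 10.53
eef_pos: [505.4, 191.1, 11.3]
tcp_rot: [-3.141, 0.0, 1.512]
contact_force: [-0.9, 0.5, 0.8]
opening: -0.001
```

Request:
play_rows(
  rows=[
    [255,[0,0.1,0],[0,0,0]],
    [255,[0,0.1,0],[0,0,0]],
  ],
)

```text
clock: 10.7
eef_pos: [506.5, 191.0, 11.3]
tcp_rot: [-3.141, 0.0, 1.512]
contact_force: [-1.4, 0.5, 1.3]
opening: -0.0
```

```bash
python3 -c "
from go import *
plan([(-53,21,12)])"; python3 look.py h scene
```

```text
tcp [506.5 191.   11.3] rail [-52.   20.6  11.3] F [-1.4  0.5  1.3] t 10.7
turn [-0.  0.  0.]
(-53, 21, 12) world [505.4 191.5  12. ] cm [ 0.04 -0.1  -0.07]
scene blue rail min/max [ 48.7 -10.4  57.2] [73.7 29.6 73.6] 154
scene brown top rail 331 [ 0.2 25.4] [43.1 74. ] 89.8
scene z45 rail 493 [-40.1  -9.5] [ 21.8 221.7] 89.9
scene z45 rail 176 [108.8  -9.3] [70. 21.] 0.4
```

View pics/scene_h.png

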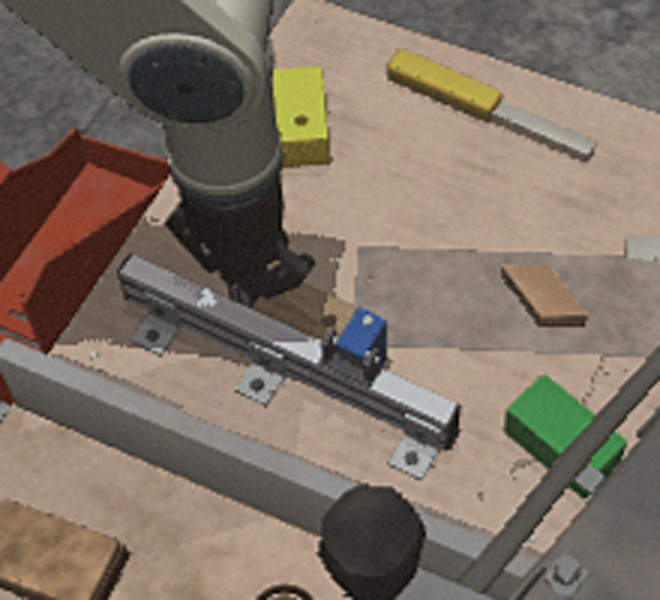

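Request:
play_rows(
  rows=[
    [255,[0,0.1,0],[0,0,0]],
    [255,[0,0.1,0],[0,0,0]],
    [255,[0,0.1,0],[0,0,0]],
  ],
)

```text
clock: 11.0
eef_pos: [507.6, 191.0, 11.3]
tcp_rot: [3.141, -0.0, 1.512]
contact_force: [-1.0, -0.4, -0.0]
opening: 0.0
```

Request:
play_rows(
  rows=[
    [255,[0,0.1,0],[0,0,0]],
    [255,[0,0.1,0],[0,0,0]],
    [255,[0,0.1,0],[0,0,0]],
  ],
)

```text
clock: 11.25
eef_pos: [508.1, 190.9, 11.2]
tcp_rot: [-3.141, 0.0, 1.512]
contact_force: [-4.3, -0.0, 2.1]
opening: 0.0
```

Request:
play_rows(
  rows=[
    [255,[0,0.1,0],[0,0,0]],
    [255,[0,0.1,0],[0,0,0]],
    [255,[0,0.1,0],[0,0,0]],
  ],
)

```text
clock: 11.5
eef_pos: [508.1, 190.8, 11.2]
tcp_rot: [-3.139, 0.001, 1.512]
contact_force: [-7.5, 2.8, 6.3]
opening: 0.001
```

```bash
python3 -c "
from go import *
plan([(-53,21,12)])"
```

```text
tcp [508.1 190.8  11.2] rail [-50.3  20.4  11.2] F [-7.5  2.8  6.3] t 11.5
turn [-0.002  0.001  0.   ]
(-53, 21, 12) world [505.4 191.5  12. ] cm [ 0.06 -0.27 -0.08]
```

Request:
play_rows(
  rows=[
    [255,[0,-1,0],[0,0,0]],
    [255,[0,-3,0],[0,0,0]],
    [255,[0,-4,-2],[0,0,0]],
    [255,[0,-4,-6],[0,0,0]],
    [255,[0,-4,-10],[0,0,0]],
    [255,[3,-4,-14],[0,0,0]],
    [255,[7,-4,-17],[0,0,0]],
    [255,[11,-2,-17],[0,0,0]],
    [220,[11,2,-17],[0,0,0]],
    [165,[11,5,-17],[0,0,0]],
    [165,[11,5,-17],[0,0,0]],
    [165,[11,5,-17],[0,0,0]],
  ],
)

```text
clock: 12.5
eef_pos: [567.3, 297.9, 180.9]
tcp_rot: [3.14, -0.0, 1.511]
contact_force: [-1.3, -0.2, -0.4]
opening: 0.352
```

```bash
python3 -c "
from go import *
plan([(4,90,180),(4,90,12)])
from rig import grab_frame
p,d=grab_frame('wrist'); cv2.imwrite('pics/w6.png',p[:,:,::-1])"; python3 look.py i scene top
```

```text
tcp [567.3 297.9 180.9] rail [  2.4 130.8 180.9] F [-1.3 -0.2 -0.4] t 12.5
turn [ 0.001 -0.    -0.   ]
(4, 90, 180) world [566.4 257.  180. ] cm [-4.08  0.16  0.09]
(4, 90, 12) world [566.4 257.   12. ] cm [-4.09  0.14 16.89]
scene blue rail min/max [ 49.3 -11.1  61.1] [74.8 27.9 74.8] 153
scene brown top rail 388 [ 0.  25.4] [75.5 42.8] 0.6
scene z45 rail 527 [-37.1  -9.2] [227.4  21.5] 0.3
scene z45 rail 181 [112.4  -8.9] [62.8 21.7] 1.3
top blue rail min/max [-165.6  -10.2   59.9] [ 69.7  85.6 669. ] 150
top brown top rail 97 [20.5 11.9] [48.9 30.1] 5.8
top z45 rail 116 [114.1 -11.1] [59.6 19.5] 1.4
top z45 rail 122 [  5.3 -11.3] [71.5 21.2] 5.5
```

View pics/scene_i.png

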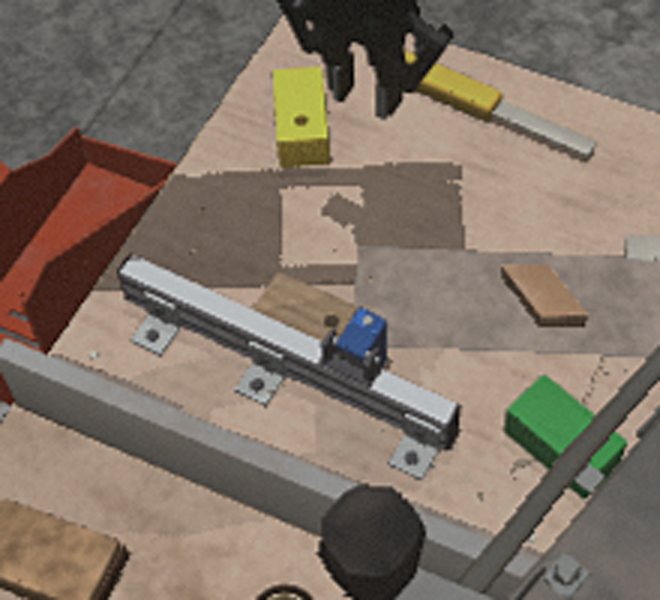

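View pics/w6.png

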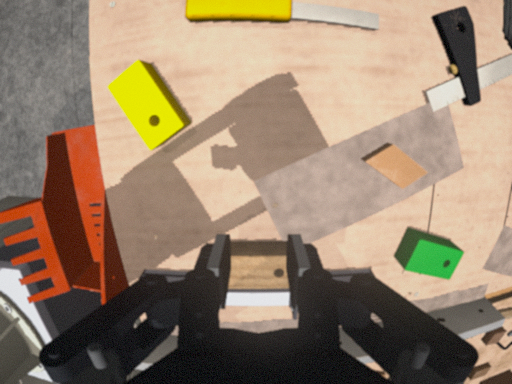

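View pics/top_i.png

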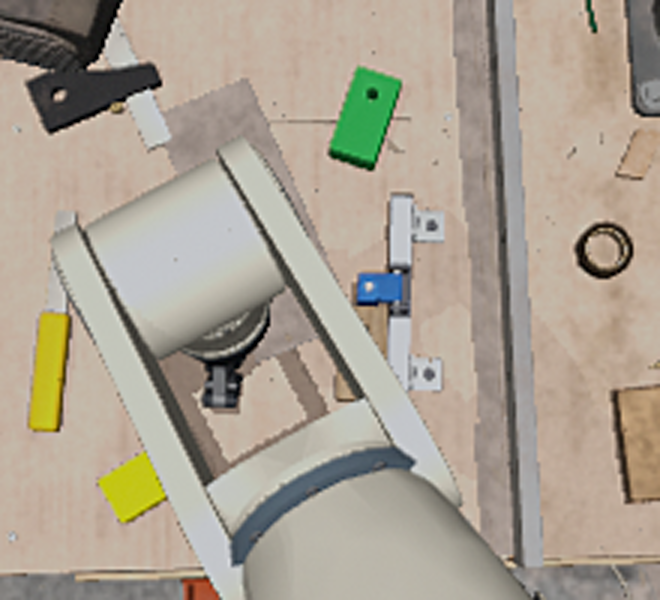

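Request:
play_rows(
  rows=[
    [165,[-2,0.1,0],[0,0,0]],
    [165,[-4.1,0.1,2],[0,0,0]],
    [165,[-4.1,0.1,6],[0,0,0]],
    [165,[-4.1,0.1,10],[0,0,0]],
    [165,[-4.1,0.1,14],[0,0,0]],
    [165,[-4.1,0.1,16],[0,0,0]],
    [165,[-4.1,0.1,16.9],[0,0,0]],
    [165,[-4.1,0.1,16.9],[0,0,0]],
    [165,[-5.1,0.1,16.9],[0,0,0]],
    [165,[-6.1,0.1,16.9],[0,0,0]],
    [165,[-6.9,0.1,16.9],[0,0,0]],
    [165,[-7.1,0.1,16.9],[0,0,0]],
  ],
)

```text
clock: 13.65
eef_pos: [563.2, 225.3, 13.8]
tcp_rot: [3.14, -0.0, 1.511]
contact_force: [0.6, 0.3, 0.9]
opening: 0.352
```

```bash
python3 -c "
from go import *
plan([(4,56,12)])"
```

```text
tcp [563.2 225.3  13.8] rail [ 2.7 58.1 13.8] F [0.6 0.3 0.9] t 13.65
turn [ 0.002 -0.    -0.001]
(4, 56, 12) world [564.4 223.1  12. ] cm [-0.21  0.13  0.18]
```

Request:
play_rows(
  rows=[
    [165,[-0.1,0,0],[0,0,0]],
    [165,[-0.2,0,0],[0,0,0]],
    [165,[-0.3,0,0],[0,0,0]],
    [165,[-0.3,0,0],[0,0,0]],
  ],
)

```text
clock: 13.98
eef_pos: [562.8, 224.0, 12.6]
tcp_rot: [3.141, -0.0, 1.512]
contact_force: [0.2, 1.0, 0.3]
opening: 0.355
```

Request:
play_rows(
  rows=[
    [165,[-0.1,0,0],[0,0,0]],
    [165,[-0.1,0,0],[0,0,0]],
    [165,[-0.1,0,0],[0,0,0]],
  ],
)

```text
clock: 14.23
eef_pos: [562.7, 223.8, 12.5]
tcp_rot: [3.141, -0.001, 1.512]
contact_force: [-0.2, 4.9, 2.5]
opening: 0.354
```

Request:
play_rows(
  rows=[
    [165,[-0.1,0,0],[0,0,0]],
    [165,[-0.1,0,0],[0,0,0]],
    [165,[-0.1,0,0],[0,0,0]],
  ],
)

```text
clock: 14.48
eef_pos: [562.7, 223.8, 12.6]
tcp_rot: [3.141, -0.002, 1.512]
contact_force: [-0.8, 11.5, 0.7]
opening: 0.353
```

Request:
play_rows(
  rows=[
    [165,[1,0,0],[0,0,0]],
    [165,[3,0,0],[0,0,0]],
    [165,[3,0,-3],[0,0,0]],
    [165,[3,0,-7],[0,0,0]],
    [255,[3,-2,-9],[0,0,0]],
    [255,[1,-5,-9],[0,0,0]],
    [255,[-2,-8,-9],[0,0,0]],
    [255,[-3.5,-8.2,-9],[0,0,0]],
    [255,[-3.5,-8.2,-9],[0,0,0]],
    [255,[-3.5,-8.2,-9],[0,0,0]],
  ],
)

```text
clock: 15.32
eef_pos: [478.4, 191.3, 102.5]
tcp_rot: [3.141, 0.0, 1.511]
contact_force: [0.5, 0.5, 0.2]
opening: 0.003
```

```bash
python3 -c "
from go import *
plan([(-75,21,12),(-53,21,12)])
from rig import grab_frame
c=calibration('wrist')
p,d=grab_frame('wrist'); cv2.imwrite('pics/w7.png',p[:,:,::-1])"; python3 look.py j scene
```

```text
tcp [478.4 191.3 102.5] rail [-80.   19.2 102.5] F [0.5 0.5 0.2] t 15.32
turn [ 0.     0.    -0.001]
(-75, 21, 12) world [483.5 192.8  12. ] cm [0.18 0.5  9.05]
(-53, 21, 12) world [505.4 191.5  12. ] cm [0.18 2.7  9.05]
scene blue rail min/max [ 48.7 -11.2  62. ] [73.7 29.3 74.2] 156
scene brown top rail 379 [ 0.1 25.1] [75.8 42.6] 1.6
scene z45 rail 457 [-55.   -9.9] [ 22.3 191.7] 90.0
scene z45 rail 230 [93.9 -9.3] [99.5 21.5] 1.9
```

View pics/w7.png

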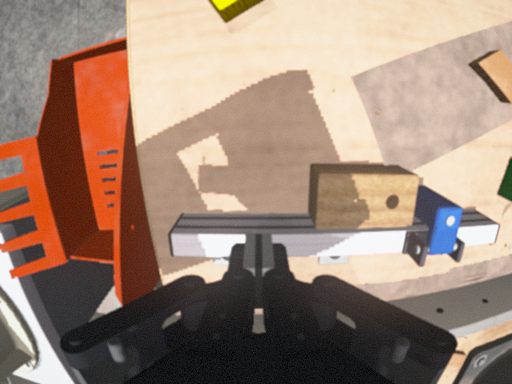

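Request:
play_rows(
  rows=[
    [255,[0.2,0,3],[0,0,0]],
    [255,[0.2,0,6],[0,0,0]],
    [255,[0.2,0,8],[0,0,0]],
    [255,[0.2,0,9],[0,0,0]],
    [255,[0.2,0,9],[0,0,0]],
    [255,[0.2,1,9],[0,0,0]],
    [255,[0.2,2,9],[0,0,0]],
    [255,[0.2,2.5,9],[0,0,0]],
    [255,[0.2,2.7,9],[0,0,0]],
    [255,[0.2,2.8,9],[0,0,0]],
    [255,[0.2,2.8,9],[0,0,0]],
  ],
)

```text
clock: 16.33
eef_pos: [507.1, 192.0, 12.8]
tcp_rot: [3.141, -0.0, 1.512]
contact_force: [-0.4, -0.1, 0.1]
opening: 0.001
```

Request:
play_rows(
  rows=[
    [255,[0,0.1,0],[0,0,0]],
    [255,[0,0.2,0],[0,0,0]],
    [255,[0,0.2,0],[0,0,0]],
  ],
)

```text
clock: 16.58
eef_pos: [508.1, 191.8, 12.3]
tcp_rot: [-3.141, 0.0, 1.512]
contact_force: [-1.9, -0.3, 1.2]
opening: -0.002
```

Request:
play_rows(
  rows=[
    [255,[0,0.1,0],[0,0,0]],
    [255,[0,0.1,0],[0,0,0]],
    [255,[0,0.1,0],[0,0,0]],
  ],
)

```text
clock: 16.83
eef_pos: [508.1, 191.7, 12.1]
tcp_rot: [-3.139, 0.001, 1.512]
contact_force: [-5.5, 1.2, 4.8]
opening: -0.002
```

Request:
play_rows(
  rows=[
    [255,[0,0.1,0],[0,0,0]],
    [255,[0,0.1,0],[0,0,0]],
    [255,[0,0.1,0],[0,0,0]],
  ],
)

```text
clock: 17.08
eef_pos: [508.2, 191.6, 12.1]
tcp_rot: [-3.137, 0.001, 1.512]
contact_force: [-8.8, 2.2, 7.2]
opening: -0.001
```

Butted at the same 508.1 mm. Back off, lift clear, and check.

Request:
play_rows(
  rows=[
    [255,[0,-1,0],[0,0,0]],
    [255,[0,-3,0],[0,0,0]],
    [255,[0,-4,-2],[0,0,0]],
    [255,[0,-4,-6],[0,0,0]],
    [255,[0,-4,-10],[0,0,0]],
    [255,[2,-5,-14],[0,0,0]],
    [255,[5,-8,-16],[0,0,0]],
    [255,[8,-11,-16],[0,0,0]],
    [255,[11,-14,-16],[0,0,0]],
    [255,[11,-14,-16],[0,0,0]],
    [255,[11,-14,-16],[0,0,0]],
  ],
)

```text
clock: 18.0
eef_pos: [375.4, 311.5, 172.5]
tcp_rot: [3.141, -0.001, 1.516]
contact_force: [0.6, 0.7, 0.1]
opening: 0.002
```

```bash
python3 -c "
from go import *
plan([])
from rig import grab_frame
c=calibration('wrist')
p,d=grab_frame('wrist'); cv2.imwrite('pics/w8.png',cv2.resize(p[:,:,::-1],(768,576)))
t,_=grab_frame('top'); cv2.imwrite('pics/t8.png',t[:,:,::-1])
# predicted seated-block top corners
for q in [(-38,0,38),(-38,45,38),(47,45,38),(47,0,38)]: print(q,'wrist px(x1.5)',(proj(c,w(q),True)*1.5).round())
"; python3 look.py k scene top
```

```text
tcp [375.4 311.5 172.5] rail [-189.9  133.1  172.5] F [0.6 0.7 0.1] t 18.0
turn [ 0.001 -0.001  0.004]
(-38, 0, 38) wrist px(x1.5) [[575. 435.]]
(-38, 45, 38) wrist px(x1.5) [[587. 387.]]
(47, 45, 38) wrist px(x1.5) [[673. 380.]]
(47, 0, 38) wrist px(x1.5) [[660. 425.]]
scene blue rail min/max [ 49.5 -10.   61.1] [73.5 28.3 76.2] 150
scene brown top rail 377 [ 0.  25.5] [75.9 42.3] 0.7
scene z45 rail 684 [-3.8 -9.1] [293.5  21.5] 0.1
top blue rail min/max [-165.5  -10.2   57.9] [ 69.3  83.2 546.7] 142
top brown top rail 433 [ 3.3 22. ] [44.6 86.3] 89.6
top z45 rail 125 [113.9 -11.1] [59.4 19.4] 1.3
top z45 rail 430 [-54.5  -9.5] [195.5  24.5] 1.3
```

View pics/w8.png

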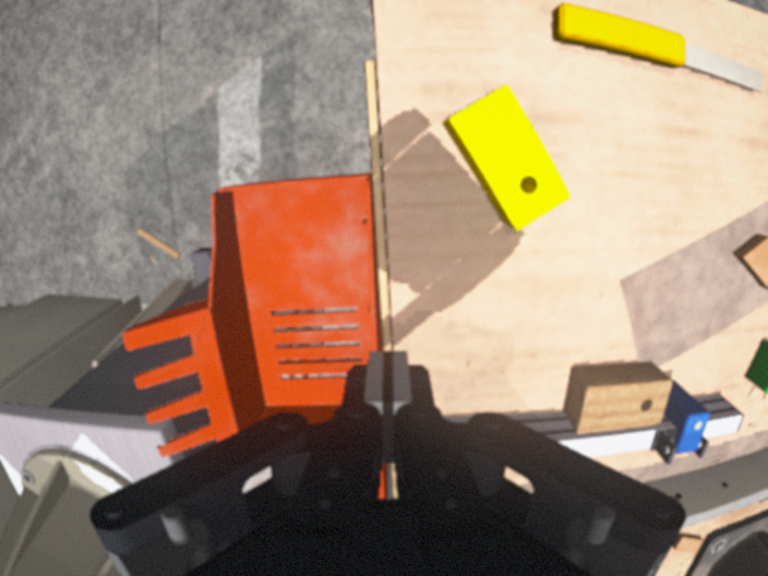

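View pics/top_k.png

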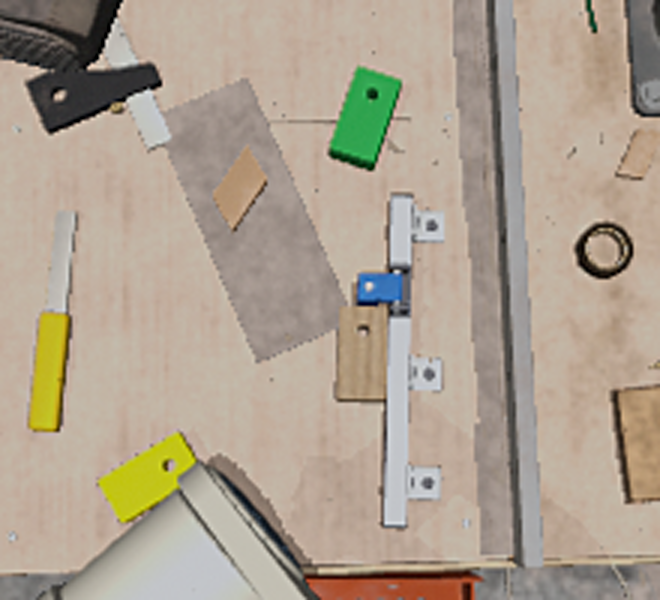

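View pics/scene_k.png

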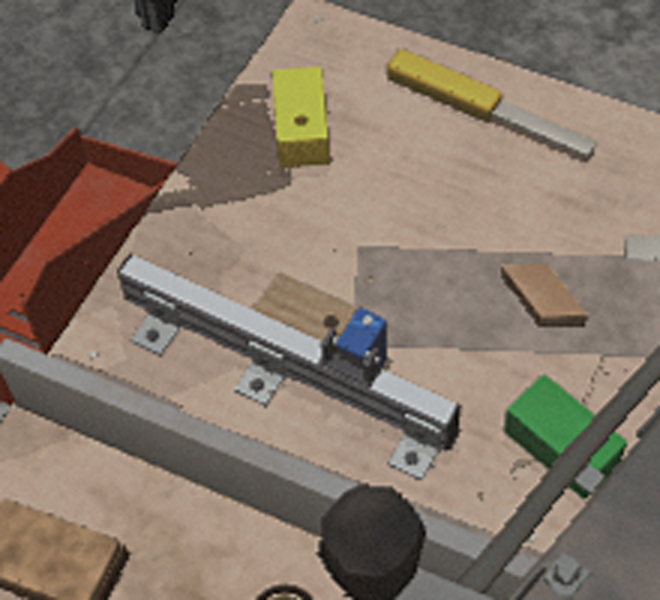

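```bash
python3 -c "
from rig import r
print(r.sign_off())"
```

```text
the job is handed in; nothing more can be done
None
```

The flip stop is down and the hardwood block is seated flush against the short rail with its far end against the stop. I handed the job in at about 18 s of the 50 s allowed.

**What I did:**
1. I pushed the parked stop over from behind with closed fingers at z ≈ 111 mm; it tipped past balance and fell.
2. I pushed the block's long side square onto the rail with half-open fingers.
3. I slid the block along the rail to the stop with closed fingers.
4. I pressed the long side and then the end once more, each time until the force rose to about 9–12 N.

**Last checks:**
- **Stop:** the blue foot reaches rail y ≈ 29 mm and its top is at about 75 mm, which matches the down position.
- **Block position:** the top camera puts the block's centre at rail (3.3, 22.0) mm, about 0.4° off the rail line. The target is (4.5, 22.5). The top camera reads about 1.3 mm low along the rail; corrected for that, the block is on target.
- **Contact:** both repeat pushes stalled within about 0.1 mm of where the first ones did.
- **Other objects:** in the pictures the chisel, offcut, tape and sanding block look unmoved, though I did not measure them. The robot stood clear of everything at hand-in.

**One disagreement:** the scene camera gave a centre of (0.0, 25.5) mm. The foot hides the block's far end in that view, so it saw only 76 mm of the 85 mm length; its readings across the rail had also run about 3 mm high while the block was pressed against the rail. I therefore relied on the top camera and the contact positions.

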